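Third hand at the cell-pack contact jig

TASK

Slide the carrier with the battery pack along its rails (the red knob is its handle) until it clicks into the detent in front of the black contact block, the pack still standing back clear of the spring pins. Then push the pack from behind, straight against the three brass pins, until they are about half-way in, a steady push of about 12 newtons, never ramming it, and keep it so: the program finishes while the fingers are still pressing, because I am about to screw the clamp strap down over the pack. Leave the strap, the hex key and the multimeter where they lie.

Things in the scene. Friction and masses are not known exactly. Their poses are not given: they have to be found in the camera images.
- jig: fixed grey base plate, 165 mm wide, with two captive steel guide rails along its y axis, 20 mm high, inner edges at x = +-48 mm. Origin on the bench under the middle of the contact station; x points across the rails to the contact block (away from the robot), y along the rails to the left. It runs from y = -290 to +136 mm with an aluminium stop 26 mm high at each end
- contact_block: black block 24 x 84 x 44 mm on the jig, top 52 mm above the bench. Origin at the foot of its near face (jig x = 75 mm, y = 0, 8 mm above the bench); axes as the jig's. Three brass spring pins, 9 mm wide, at y = -19, 0 and +19 mm, 29 mm above the bench, stand 23 mm out of that face toward the robot: free tips at jig x = +52 mm
- pin_middle (a joint): travel of the middle spring pin, m: 0 free, 0.009 bottomed. The other two are alike. The pack pushes all three: together 3 N at first touch and 2.1 N more per mm, so about 12 N at 0.0043 and 22 N when bottomed
- carrier: carrier, loose but captive between the rails, 0.55 kg; slides along them with under 2 N (1 mm play each side). Origin under its nest, 8 mm above the bench; axes as the jig's. Aluminium deck x = +-45, y = -85 to +80 mm, 20 mm above the bench. Two steel dowels for the detent at x = -40, y = +62 mm, 34 mm above the bench
- nest (a point): centre of the carrier's nest, on the deck (20 mm above the bench); straight above the carrier's origin. Two black nest walls (x = -5 to +46 mm, inner faces at y = +-29.5 mm, tops 41 mm above the bench) guide the pack; the nest is open toward the robot and toward the pins
- carrier_knob (a point): centre of the grip of the carrier's red knob: 22 mm across and 26 mm tall (top 65 mm above the bench), at x = -33, y = -67 mm of the carrier
- cell_pack: three-cell battery pack (green, blue, green), 67 mm along its x axis, 56 mm along y and 18 mm high, 0.14 kg, lying loose on the deck between the nest walls; origin in the centre of its underside. Its x axis points to the pins: the far end (+33 mm) meets the pins, the near end (-34 mm, with the nickel strip) is the one to push
- pack_centre (a point): centre of the pack, half-way up (29 mm above the bench)
- clamp_strap: loose steel strap 20 x 86 x 4 mm with two holes; leave alone
- hex_key: loose hex key, 103 x 37 x 7 mm; leave alone
- multimeter: yellow multimeter 145 x 72 x 47 mm; leave alone
- index_plunger: steel ball nose of the spring detent at the station, in a dark block on the near rail (x = -58 to -88, y = +50 to +74 mm of the jig, 39 mm high); origin at the ball's centre. It clicks between the carrier's two dowels when the nest is at jig y = 0, draws the carrier in over the last 3 mm or so, and takes about 6 N along the rail to get into or out of
There are look-alikes about, which are no part of the job. Leave any purple look-alike of the cell_pack alone.

How it is judged (in metres and radians):
On the way:
1. the carrier stands in the station detent with the pack in its nest, still clear of the pins (y of nest in the frame of jig between -0.003 and 0.003 m and linear speed of carrier below 0.01 m/s and contact force between cell_pack and contact_block below 0.5 N), for 0.2 s.
At the end, for the whole second after the job is handed in: the carrier is still in the detent (within 3 mm of the station), the pack lies flat and square (within 0.08 rad) in its nest and is pressed by the fingers against the three spring pins with 8 to 16 N, at rest, right through the last second, with the program ended and the arm still pressing (contact force between cell_pack and contact_block between 8 and 16 N and contact force between the fingers and cell_pack above 4 N and contact force between the arm and contact_block below 0.5 N and y of nest in the frame of jig between -0.003 and 0.003 m and angle between the x axis of cell_pack and the x axis of jig, either way round below 0.08 rad and angle between cell_pack's own z axis and vertical below 0.06 rad and linear speed of cell_pack below 0.01 m/s); the arm keeps its last pose, push and grip.
It fails at once if the pack was rammed against the contact block with more than 24 N (contact force between cell_pack and contact_block above 24 N).
It fails at once if a bystander (strap, hex key, multimeter) was moved more than 20 mm (distance of any of clamp_strap, hex_key, multimeter from where it was at the start of the episode above 0.02 m).
It also fails if it takes over 48 s, if anything falls off the work surface, if the arm or the gripper's body presses on something with over 40 N, if the wrist force passes 120 N, or if a joint passes its speed limit or range.

ROBOT

A 6-joint arm with a two-finger parallel gripper is mounted at the origin on a cart in front of the work surface, level with it; the furniture and walls round the work are solid. World frame = base frame: x ahead of the robot, y to its left, z up, the work surface at z = 0. Lengths are in mm, angles in rad, forces in N, time in s.
With the tool pointing down it reaches from about 350 to 975 mm from the base axis. Payload 4.9 kg.
Tool frame: the origin (TCP) lies on the centre line of the jaws, within the pads' length; the fingertips stand ahead of it and the grasp point (between the pads) lies 2 mm behind it (bot.tcp_to_tips is the z of the fingertips in the tool frame, in mm); z points along the fingers, y is the line along which they close (so a half turn about z gives the same grasp; the last joint's range is limited). The gripper opens to 85 mm and grips with 20 to 120 N. Pads are 22 mm wide; open, the fingers measure 114 mm over their backs; the gripper's body (76 mm by 85 mm) begins 54 mm behind the grasp point. The pads swing forward as they close: fully open they stand 13 mm farther back than shut.
Start: joints at [-1.306, 0.053, 1.613, -0, 1.476, -0.119], TCP at [234.022, -579.513, 226.204] pointing down, gripper open.
Joint ranges: [-3.01, 3.01], [-1.01, 2.22], [0.06, 2.58], [-1.02, 4.17], [0.09, 2.62], [-3.14, 3.14]. Speed limits (rad/s): [2.57, 2.57, 3.14, 3.14, 3.14, 3.14].

INTERFACE

Orientations are given as [roll, pitch, yaw] about the fixed x, y, z axes, in that order (R = Rz(yaw) Ry(pitch) Rx(roll)).
In Python, from rig import bot, imaging, order gives the robot as it stands.
- The arm moves only by the shell command python3 -m pendant 'ROWS'. ROWS is JSON, a list of rows, each a list of 7 numbers: the turn, a rotation vector about the tool's x, y, z in rad, then the shift along the tool's x, y, z in m, then the gripper's target within -1 to 1 (fully open at 1, half-way at 0, shut at -1). A call has exactly 8 rows; each row is the pose to reach, as a shift and turn from the pose commanded when the call began, along the tool's axes at that moment; what a row does not reach only later rows make up. A row lasts 1/8 s, in which the tool goes at most 62.5 mm and 10.7 degrees, less where a joint would pass 70% of its speed; a pose out of reach is approached as far as the arm can. A call with a gripper value outside its range is refused whole. The fingers move at their own pace and stop on an object; the grip force is fixed at half the most. Time passes only in rows, so rows that repeat a pose let the fingers close, or fill a call up. It gives the time, the measured TCP pose, the force, the opening and the grip force at its end, in the units of the state.
- bot.state(): the state, without advancing time (a new reading comes with each control period).
- imaging.grab_frame(name): name is "side" or "top"; returns a dict with "pixels" (400x640x3 uint8, red, green, blue), "mtx" (3x3 intrinsics, pixels), "k1" (the pictures are not rectified: a ray, as slopes to the right and down, at radius r is drawn at 1 + k1 r^2 times it, then the intrinsics apply), "view" (4x4, takes a point from world to camera coordinates). Camera axes: x right, y up, looking along -z (the intrinsics and any distortion apply to the point x, -y, -z); pixel columns grow to the right and rows downward; lengths in mm; the calibration is good to about 2 mm. A picture is of the moment at which its call begins. There is no depth.
- order.hand_in(): hands the job in; it is judged then, once.
The state is a dict: "t": time; "joint_positions": joint angles; "qvel": joint speeds; "joint_efforts": joint torques, N m; "ee_pos": TCP position; "tcp_rot": TCP orientation; "wrist_force": force on the tool from outside, world axes, zero at the start; "wrist_torque": the same for the moment, N m; "width": opening from 0.0 (shut) to 1.0 (fully open); "grasp_force": force on a finger pad.
Only numpy, scipy, OpenCV 4.12 (cv2) and the standard library are available. Lean on these libraries where they do the work, as an engineer would, in place of code of your own. Each camera call takes 0.05 s, during which the arm holds its last target. There are 200 camera calls.

## Working session

There is one attempt and no reset: what is moved stays moved. The work goes in short steps, Python scripts to look and compute and a shell command to move; the robot and the scene stay as the last step left them, time stands still between calls to the robot, and variables do not carry over. Pictures are saved under pics/ and viewed, at most 10 in all, crops included, and the job is handed in when it is done.

```bash
mkdir -p pics; cat > h.py <<'E'
import numpy as np, cv2
from rig import bot, imaging, order
def ray(f,u,v):
    K=np.array(f["mtx"],float);V=np.array(f["view"],float)
    p=cv2.undistortPoints(np.array([[[u,v]]],float),K,np.array([f["k1"],0,0,0],float))[0,0]
    # model check: distorted = (1+k1 r^2)*undistorted -> same as OpenCV k1
    d=V[:3,:3].T@np.array([p[0],-p[1],-1.]);c=-V[:3,:3].T@V[:3,3]
    return c,d
def onz(f,u,v,z):
    c,d=ray(f,u,v);return c+d*(z-c[2])/d[2]
def proj(f,P):
    V=np.array(f["view"],float);q=V[:3,:3]@np.array(P,float)+V[:3,3]
    return cv2.projectPoints(np.array([[q[0],-q[1],-q[2]]]),np.zeros(3),np.zeros(3),np.array(f["mtx"],float),np.array([f["k1"],0,0,0],float))[0][0,0]
def grab(n,name=None):
    f=imaging.grab_frame(n)
    if name: cv2.imwrite("pics/"+name+".png",cv2.cvtColor(np.ascontiguousarray(f["pixels"]),cv2.COLOR_RGB2BGR))
    return f
E
python3 - <<'E'
from h import *
f=grab("top","top1");g=grab("side","side1")
for x in(f,g): print(x["mtx"],x["k1"],ray(x,320,200))
print(bot.state(),bot.tcp_to_tips)
E
```

```text
[[367.1832876    0.         326.5777116 ]
 [  0.         367.1832876  197.27451021]
 [  0.           0.           1.        ]] 0.0055340389110869895 (array([ 336.48092319, -275.14113785, 1129.5766369 ]), array([ 0.19950227,  0.02175765, -0.97984767]))
[[362.42403621   0.         323.56781393]
 [  0.         362.42403621 199.35206586]
 [  0.           0.           1.        ]] -0.04653295670501243 (array([572.20754685, 444.14469085, 677.22902923]), array([-0.01892425, -0.77084488, -0.63682034]))
{'t': 0.1, 'joint_positions': array([-1.30599763e+00,  5.33102721e-02,  1.61418034e+00,  1.51923777e-05,
        1.47604107e+00, -1.18997544e-01]), 'qvel': array([ 0.0005596 , -0.00202875, -0.00488137,  0.00072596, -0.00027987,
       -0.00098405]), 'joint_efforts': array([ 6.91027726e-04, -3.94912326e+01, -3.71360350e+01, -6.03174726e-05,
        3.99213939e-03, -2.48468126e-06]), 'ee_pos': array([ 233.87616017, -578.95098052,  225.05981506]), 'tcp_rot': array([-3.13966913e+00, -2.45210585e-04,  3.83794556e-01]), 'wrist_force': array([-0.23891781,  0.37175341,  0.44377409]), 'wrist_torque': array([ 0.00343463, -0.02693901, -0.01748282]), 'grasp_force': 0.0, 'width': 1.0022662715089083} 17.0
```

View pics/top1.png

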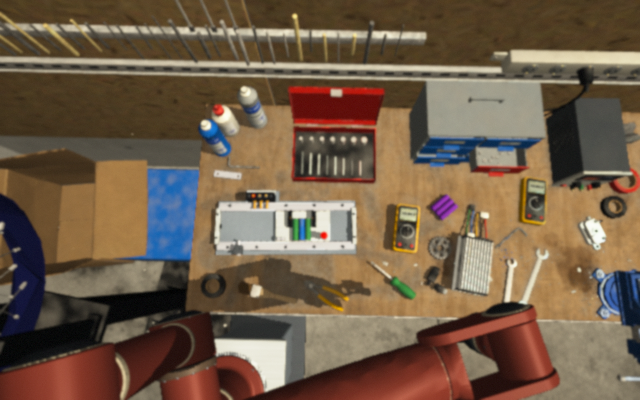

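View pics/side1.png

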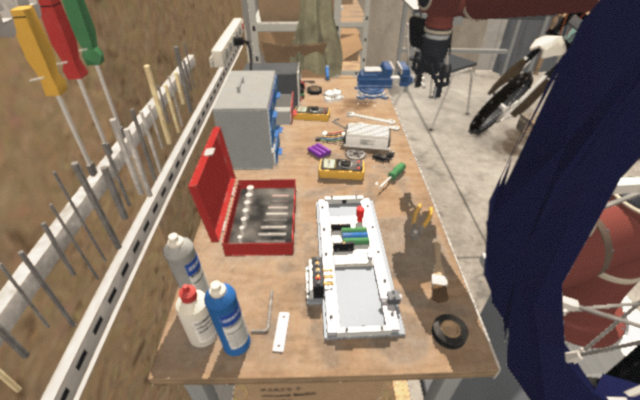

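The top view shows the jig at (215–355, 200–252), the contact block at (261,197) and the detent block at (236,246). The pack (green/blue/green) is at (301,228) and the red knob at (323,236). 
Possible mix-ups for the pack: the purple pack at (443,207), left alone. For the knob: the red toolbox at (335,135) and the red bottle cap at (217,110). I choose the green/blue/green pack and the red knob on the jig, and check them in a close crop.

```bash
python3 - <<'E'
from h import *
f=grab("top");g=grab("side")
p=f["pixels"]
c=cv2.resize(cv2.cvtColor(np.ascontiguousarray(p[180:265,205:365]),cv2.COLOR_RGB2BGR),None,fx=5,fy=5,interpolation=cv2.INTER_CUBIC)
cv2.imwrite("pics/crop1.png",c)
def blob(f,lo,hi,box,lo2=None):
    x0,y0,x1,y1=box;h=cv2.cvtColor(np.ascontiguousarray(f["pixels"][y0:y1,x0:x1]),cv2.COLOR_RGB2HSV)
    m=cv2.inRange(h,lo,hi)
    if lo2 is not None: m|=cv2.inRange(h,*lo2)
    v,u=np.nonzero(m);return u.mean()+x0,v.mean()+y0,len(u),u.min()+x0,u.max()+x0,v.min()+y0,v.max()+y0
R=((0,130,80),(8,255,255)); R2=((172,130,80),(180,255,255))
for F,b,z in((f,(280,205,350,252),65),(g,(340,200,380,235),55)):
    r=blob(F,*R,b,R2);print("knob",r,onz(F,r[0],r[1],z))
for nm,lo,hi in(("blue",(98,100,40),(125,255,255)),("green",(45,80,40),(90,255,255))):
    for F,b in((f,(280,205,325,252)),(g,(335,215,380,260))):
        r=blob(F,lo,hi,b);print(nm,r,onz(F,r[0],r[1],38))
E
```

```text
knob (np.float64(323.275), np.float64(234.925), 40, np.int64(320), np.int64(326), np.int64(232), np.int64(238)) [ 450.08852564 -263.59352309   65.        ]
knob (np.float64(359.609756097561), np.float64(212.84146341463415), 82, np.int64(357), np.int64(363), np.int64(206), np.int64(221)) [ 452.26707073 -255.02330705   55.        ]
blue (np.float64(301.55737704918033), np.float64(229.1639344262295), 122, np.int64(299), np.int64(304), np.int64(219), np.int64(239)) [ 468.77458723 -198.11934958   38.        ]
blue (np.float64(356.01960784313724), np.float64(234.22549019607843), 102, np.int64(343), np.int64(366), np.int64(232), np.int64(237)) [ 466.43406634 -194.23778448   38.        ]
green (np.float64(300.9834710743802), np.float64(228.80165289256198), 242, np.int64(292), np.int64(310), np.int64(219), np.int64(239)) [ 469.82247903 -196.36863972   38.        ]
green (np.float64(355.4193548387097), np.float64(235.2258064516129), 217, np.int64(342), np.int64(367), np.int64(227), np.int64(243)) [ 468.27003931 -190.77238098   38.        ]
```

View pics/crop1.png

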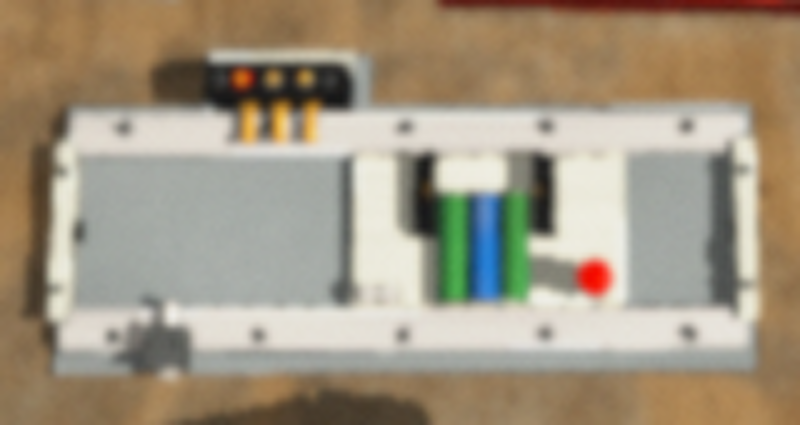

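The crop confirms the choice. In crop pixels the red knob is at (594,277), the green/blue/green pack at (484,247) and the pin tips at (249/280/311,140). The detent block is at (160,345). Next I compute the jig frame.

```bash
python3 - <<'E'
from h import *
f=grab("top")
def P(x,y,z): return onz(f,(x+.5)/5-.5+205,(y+.5)/5-.5+180,z)
for n,a in dict(pinL=(249,140,29),pinM=(280,140,29),pinR=(311,140,29),blkL=(207,80,52),blkR=(352,80,52),nearL=(100,307,20),nearR=(720,309,20),farL=(100,153,20),farR=(720,153,20),
 nearoutL=(60,372,8),nearoutR=(750,372,8),faroutL=(72,107,20),faroutR=(748,107,20),
 stopLout=(48,230,26),stopRout=(757,230,26),knobtop=(594,277,65),packN=(484,301,36),packFar=(484,157,38),packLn=(441,250,34),packRn=(528,250,34),deckL=(352,230,20),deckR=(626,230,20)).items():
    print(n,P(*a).round(1))
E
```

```text
pinL [532.7 -51.6  29. ]
pinM [533.1 -70.5  29. ]
pinR [533.5 -89.3  29. ]
blkL [564.6 -28.8  52. ]
blkR [ 566.5 -115.8   52. ]
nearL [430.3  33.5  20. ]
nearR [ 437.  -339.8   20. ]
farL [524.2  41.   20. ]
farR [ 532.4 -339.    20. ]
nearoutL [391.7  57.9   8. ]
nearoutR [ 400.5 -359.     8. ]
faroutL [552.6  60.5  20. ]
faroutR [ 561.5 -356.    20. ]
stopLout [475.4  66.9  26. ]
stopRout [ 484.6 -361.4   26. ]
knobtop [ 449.9 -264.    65. ]
packN [ 437.3 -198.6   36. ]
packFar [ 523.7 -195.7   38. ]
packLn [ 467.4 -171.7   34. ]
packRn [ 468.5 -223.8   34. ]
deckL [ 480.1 -115.8   20. ]
deckR [ 483.7 -282.3   20. ]
```

```bash
python3 -m pendant '[[0,0,-0.15,0.04,-0.026,0.01,1],[0,0,-0.3,0.08,-0.053,0.02,1],[0,0,-0.45,0.12,-0.08,0.03,1],[0,0,-0.6,0.16,-0.106,0.04,1],[0,0,-0.75,0.2,-0.132,0.05,1],[0,0,-0.9,0.24,-0.16,0.06,1],[0,0,-1.05,0.28,-0.186,0.07,1],[0,0,-1.207,0.3185,-0.2116,0.076,1]]'
python3 -m pendant '[[0,0,0,0,0,0,1],[0,0,0,0,0,0,1],[0,0,0,0,0,0,1],[0,0,0,0,0,0,1],[0,0,0,0,0,0,1],[0,0,0,0,0,0,1],[0,0,0,0,0,0,1],[0,0,0,0,0,0,1]]'
```

```text
t: 1.25
ee_pos: [450.6, -262.4, 149.6]
tcp_rot: [-3.141, -0.0, 1.596]
wrist_force: [0.8, -0.3, 0.8]
width: 1.001
grasp_force: 0.0
t: 2.25
ee_pos: [450.1, -264.0, 150.2]
tcp_rot: [-3.142, -0.0, 1.591]
wrist_force: [0.1, -0.1, -1.3]
width: 0.998
grasp_force: 0.0
```

```bash
python3 -m pendant '[[0,0,0,0,0,0.03,1],[0,0,0,0,0,0.06,1],[0,0,0,0,0,0.08,1],[0,0,0,0,0,0.1,1],[0,0,0,0,0,0.1,1],[0,0,0,0,0,0.1,1],[0,0,0,0,0,0.1,1],[0,0,0,0,0,0.1,1]]'
python3 - <<'E'
from h import *
f=grab("side");
p=np.ascontiguousarray(f["pixels"][150:300,280:440]);cv2.imwrite("pics/c2.png",cv2.cvtColor(cv2.resize(p,None,fx=4,fy=4,interpolation=cv2.INTER_CUBIC),cv2.COLOR_RGB2BGR))
E
```

```text
t: 3.25
ee_pos: [450.6, -264.4, 51.1]
tcp_rot: [3.14, 0.001, 1.591]
wrist_force: [0.1, -0.2, -0.4]
width: 0.998
grasp_force: 0.0
```

View pics/c2.png

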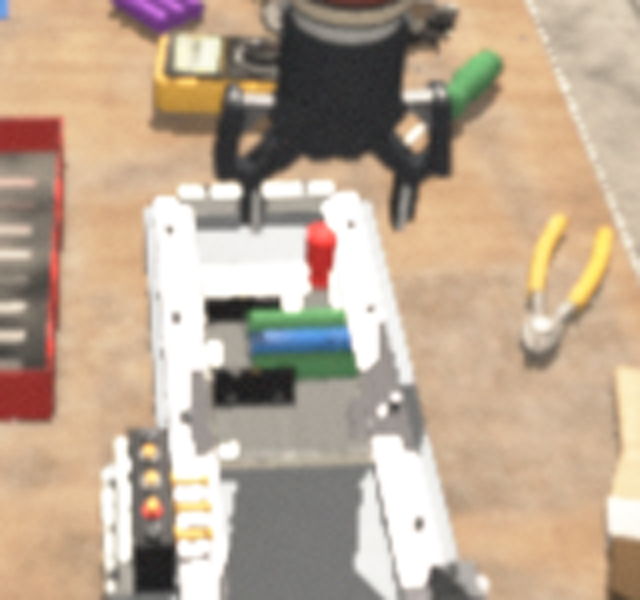

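```bash
python3 - <<'E'
from h import *
f=grab("side")
for n,P in dict(tipfar=(492,-264,46),tipnear=(408,-264,46),knobtop=(450,-264,65),knobbot=(450,-264,39),knobtop2=(450,-280,65),pinL=(532,-51,29)).items(): print(n,(proj(f,P)-[280,150])*4)
E
```

```text
tipfar [255.60123525 253.3008001 ]
tipnear [383.01732451 251.70192531]
knobtop [321.58604117 230.57508261]
knobbot [318.64785691 260.44411206]
knobtop2 [318.96636391 214.66241344]
pinL [209.5166124  534.79731923]
```

The red knob, at crop (320,250), stands between the two fingertips at (255,215) and (402,215). I close the gripper and check the opening.

```bash
python3 -m pendant '[[0,0,0,0,0,0,0.5],[0,0,0,0,0,0,0],[0,0,0,0,0,0,-0.3],[0,0,0,0,0,0,-1],[0,0,0,0,0,0,-1],[0,0,0,0,0,0,-1],[0,0,0,0,0,0,-1],[0,0,0,0,0,0,-1]]'
python3 - <<'E'
from h import *
f=grab("side");
p=np.ascontiguousarray(f["pixels"][150:300,280:440]);cv2.imwrite("pics/c3.png",cv2.cvtColor(cv2.resize(p,None,fx=4,fy=4,interpolation=cv2.INTER_CUBIC),cv2.COLOR_RGB2BGR))
E
```

```text
t: 4.35
ee_pos: [450.7, -264.2, 50.6]
tcp_rot: [3.14, 0.0, 1.591]
wrist_force: [3.7, 1.1, 0.6]
width: 0.213
grasp_force: 58.7
```

View pics/c3.png

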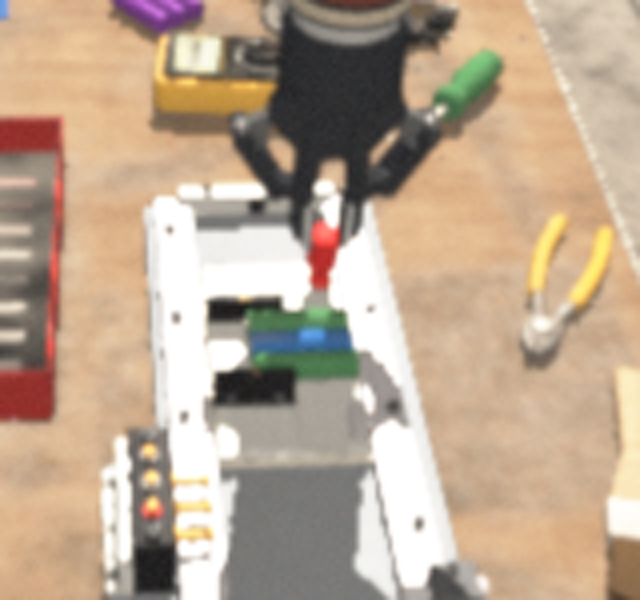

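Opening 18 mm and 59 N: the knob is held at crop (323,240), though the fingers look a little toward -y of it. I slide 24 mm gently and check that the knob follows.

```bash
python3 -m pendant '[[0,0,0,0.002,0,0,-1],[0,0,0,0.005,0,0,-1],[0,0,0,0.009,0,0,-1],[0,0,0,0.013,0,0,-1],[0,0,0,0.017,0,0,-1],[0,0,0,0.021,0,0,-1],[0,0,0,0.024,0,0,-1],[0,0,0,0.024,0,0,-1]]'
python3 - <<'E'
from h import *
g=grab("side")
h=cv2.cvtColor(np.ascontiguousarray(g["pixels"]),cv2.COLOR_RGB2HSV)
for nm,lo,hi,b in(("red",(0,130,80),(8,255,255),(340,195,380,250)),("blue",(98,100,40),(125,255,255),(335,215,380,270)),("green",(45,80,40),(90,255,255),(335,215,380,270))):
    v,u=np.nonzero(cv2.inRange(h[b[1]:b[3],b[0]:b[2]],lo,hi)); print(nm,u.mean()+b[0],v.mean()+b[1],v.min()+b[1],v.max()+b[1],onz(g,u.mean()+b[0],v.mean()+b[1],38 if nm!="red" else 52))
E
```

```text
t: 5.4
ee_pos: [450.0, -239.7, 50.6]
tcp_rot: [3.141, -0.0, 1.591]
wrist_force: [4.4, 0.0, 3.0]
width: 0.214
grasp_force: 59.1
red 361.5121951219512 219.4268292682927 213 227 [ 449.50512737 -233.06564603   52.        ]
blue 357.5344827586207 241.95689655172413 239 244 [ 465.3380835 -167.664767    38.       ]
green 356.89351851851853 242.8148148148148 234 250 [ 467.18746254 -164.83110862   38.        ]
```

```bash
python3 -m pendant '[[0,0,0,0.004,0,0,-1],[0,0,0,0.011,0,0,-1],[0,0,0,0.019,0,0,-1],[0,0,0,0.027,0,0,-1],[0,0,0,0.035,0,0,-1],[0,0,0,0.043,0,0,-1],[0,0,0,0.051,0,0,-1],[0,0,0,0.059,0,0,-1]]'
python3 -m pendant '[[0,0,0,0.008,0,0,-1],[0,0,0,0.015,0,0,-1],[0,0,0,0.021,0,0,-1],[0,0,0,0.026,0,0,-1],[0,0,0,0.029,0,0,-1],[0,0,0,0.031,0,0,-1],[0,0,0,0.032,0,0,-1],[0,0,0,0.032,0,0,-1]]'
python3 - <<'E'
from h import *
g=grab("side");f=grab("top")
for F,n,(x0,y0,x1,y1) in((g,"s4",(280,180,420,320)),(f,"t4",(205,180,365,265))):
    p=np.ascontiguousarray(F["pixels"][y0:y1,x0:x1]);cv2.imwrite("pics/%s.png"%n,cv2.cvtColor(cv2.resize(p,None,fx=4,fy=4,interpolation=cv2.INTER_CUBIC),cv2.COLOR_RGB2BGR))
E
```

```text
t: 6.45
ee_pos: [448.5, -180.8, 50.5]
tcp_rot: [-3.141, 0.001, 1.591]
wrist_force: [3.3, -2.1, 6.0]
width: 0.211
grasp_force: 59.3
t: 7.45
ee_pos: [447.8, -150.8, 50.6]
tcp_rot: [3.142, 0.005, 1.591]
wrist_force: [2.9, -8.7, 3.7]
width: 0.214
grasp_force: 59.0
```

View pics/s4.png

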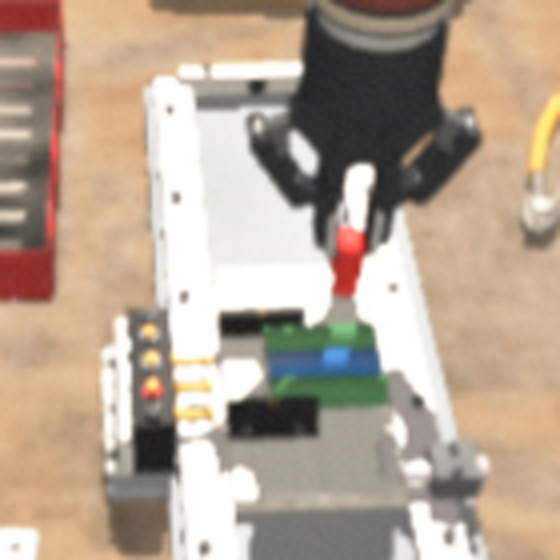

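The side view shows the dowels at the ball (crop (430,465)) with 8.7 N resistance, so the first dowel is riding on the plunger. I creep on.

```bash
python3 -m pendant '[[0,0,0,0.0005,0,0,-1],[0,0,0,0.001,0,0,-1],[0,0,0,0.0015,0,0,-1],[0,0,0,0.002,0,0,-1],[0,0,0,0.0025,0,0,-1],[0,0,0,0.003,0,0,-1],[0,0,0,0.003,0,0,-1],[0,0,0,0.003,0,0,-1]]'
python3 -m pendant '[[0,0,0,0.0005,0,0,-1],[0,0,0,0.001,0,0,-1],[0,0,0,0.0015,0,0,-1],[0,0,0,0.002,0,0,-1],[0,0,0,0.0025,0,0,-1],[0,0,0,0.003,0,0,-1],[0,0,0,0.003,0,0,-1],[0,0,0,0.003,0,0,-1]]'
```

```text
t: 8.55
ee_pos: [447.7, -146.9, 50.5]
tcp_rot: [-3.141, 0.002, 1.591]
wrist_force: [3.1, -5.0, 4.2]
width: 0.207
grasp_force: 59.2
t: 9.55
ee_pos: [447.6, -142.5, 50.5]
tcp_rot: [-3.141, -0.001, 1.591]
wrist_force: [2.0, 0.8, 7.2]
width: 0.209
grasp_force: 59.5
```

```bash
python3 -m pendant '[[0,0,0,0.0005,0,0,-1],[0,0,0,0.001,0,0,-1],[0,0,0,0.0015,0,0,-1],[0,0,0,0.002,0,0,-1],[0,0,0,0.002,0,0,-1],[0,0,0,0.002,0,0,-1],[0,0,0,0.002,0,0,-1],[0,0,0,0.002,0,0,-1]]'
```

```text
t: 10.55
ee_pos: [447.5, -139.8, 50.5]
tcp_rot: [-3.141, -0.003, 1.59]
wrist_force: [2.1, 3.1, 8.2]
width: 0.212
grasp_force: 59.6
```

The detent is now pulling the carrier forward. I release the knob and let it click in.

```bash
python3 -m pendant '[[0,0,0,0,0,0,0.2],[0,0,0,0,0,0,0.2],[0,0,0,0,0,0,0.2],[0,0,0,0,0,0,0.2],[0,0,0,0,0,-0.02,0.2],[0,0,0,0,0,-0.05,0.2],[0,0,0,0,0,-0.08,0.2],[0,0,0,-0.05,0,-0.11,0.2]]'
python3 - <<'E'
from h import *
g=grab("side");f=grab("top")
for F,n,(x0,y0,x1,y1) in((g,"s5",(280,180,420,320)),(f,"t5",(205,180,365,265))):
    p=np.ascontiguousarray(F["pixels"][y0:y1,x0:x1]);cv2.imwrite("pics/%s.png"%n,cv2.cvtColor(cv2.resize(p,None,fx=4,fy=4,interpolation=cv2.INTER_CUBIC),cv2.COLOR_RGB2BGR))
E
```

```text
t: 11.55
ee_pos: [448.6, -189.6, 160.8]
tcp_rot: [-3.141, -0.001, 1.595]
wrist_force: [1.2, -0.3, 0.2]
width: 0.604
grasp_force: 0.0
```

View pics/s5.png

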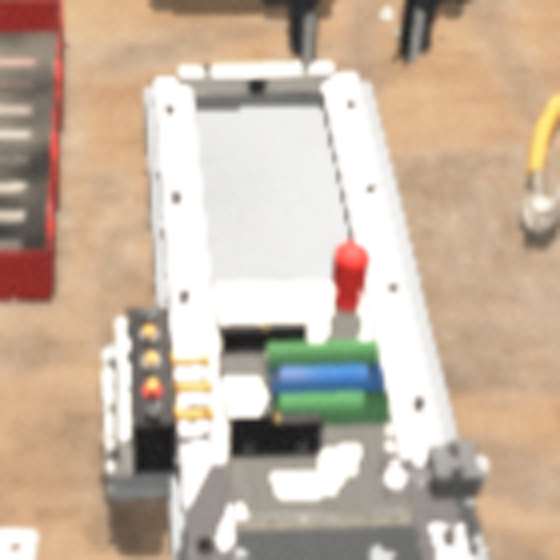

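The carrier is in at the station: blue cell at crop (328,377), middle pin at (193,385), knob at (350,260). I measure how far the nest is from the station and where the pack's near end is.

```bash
python3 - <<'E'
from h import *
g=grab("side");f=grab("top")
def W(x,y,z): return onz(g,(x+.5)/4-.5+280,(y+.5)/4-.5+180,z)
o=np.array([479.5,-71.8]);a=.0205;R=np.array([[np.cos(a),np.sin(a)],[-np.sin(a),np.cos(a)]])
J=lambda P:(R@(P[:2]-o)).round(1)
for n,q in dict(pinM=(193,384,33),pinMtip=(210,385,29),knobtop=(350,246,65),blueL=(276,375,38),blueR=(382,377,36),blockcorner=(455,445,39)).items(): print(n,J(W(*q)))
for n,F,b in(("s",g,(330,255,385,290)),("t",f,(225,205,300,255))):
  h=cv2.cvtColor(np.ascontiguousarray(F["pixels"][b[1]:b[3],b[0]:b[2]]),cv2.COLOR_RGB2HSV)
  for c,lo,hi in(("blue",(98,100,40),(125,255,255)),("green",(45,80,40),(90,255,255))):
    v,u=np.nonzero(cv2.inRange(h,lo,hi))
    if len(u):
      u=u+b[0];v=v+b[1]; print(n,c,len(u),J(onz(F,u.mean(),v.mean(),37)), "near",J(onz(F,u.mean(),v.max()+.5,32)) if n=="t" else J(onz(F,u.max()+.5,v.mean(),32)),"far",J(onz(F,u.mean(),v.min()-.5,36)) if n=="t" else "")
h=cv2.cvtColor(np.ascontiguousarray(f["pixels"][205:255,250:330]),cv2.COLOR_RGB2HSV)
v,u=np.nonzero(cv2.inRange(h,(0,130,80),(8,255,255)));print("knob top",len(u),J(onz(f,u.mean()+250,v.mean()+205,65)) if len(u) else "")
print(bot.state()["wrist_force"].round(2))
E
```

```text
pinM [61.8  0.2]
pinMtip [52.  -1.9]
knobtop [-33.9 -71.5]
blueL [15.5 -0.1]
blueR [-44.    2.3]
blockcorner [-75.1  52.1]
s blue 146 [-15.3   2.3] near [-43.4  -0.5] far 
s green 302 [-13.2   4.3] near [-45.3   1.7] far 
t blue 98 [-18.   -2.5] near [-43.6  -2.6] far [ 9.9 -1.2]
t green 142 [-22.7  -0.9] near [-43.6  -0.8] far [6.9 0.5]
knob top 1685 [  7.1 -80.9]
[ 0.16  0.44 -1.1 ]
```

View pics/t5.png

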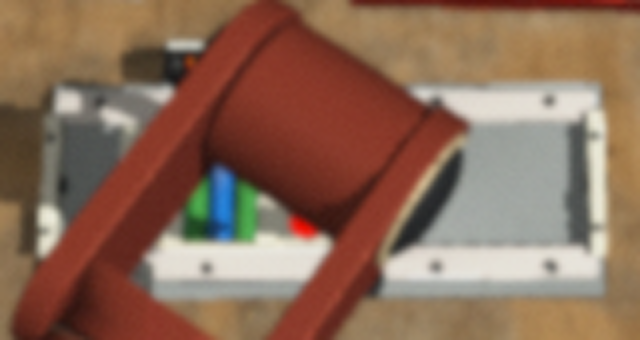

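The top view shows the green/blue/green pack at crop (220,205) and the red knob at (303,225), with nothing disturbed. Carrier y is about -1 mm, so it's in the detent, and the pack's near end is at jig x ≈ -44. Next I rotate the tool and place it behind the pack.

```bash
python3 -m pendant '[[0,0,0.18,0.015,-0.0046,0,-0.7],[0,0,0.36,0.03,-0.0092,0,-0.7],[0,0,0.54,0.045,-0.0138,0,-0.7],[0,0,0.72,0.06,-0.0184,0,-0.7],[0,0,0.9,0.075,-0.023,0,-0.7],[0,0,1.08,0.09,-0.0276,0,-0.7],[0,0,1.26,0.105,-0.032,0,-0.7],[0,0,1.44,0.1186,-0.0366,0,-0.7]]'
python3 -m pendant '[[0,0,0.13,0,0,0,-0.7],[0,0,0.13,0,0,0.01,-0.7],[0,0,0.13,0,0,0.02,-0.7],[0,0,0.13,0,0,0.03,-0.7],[0,0,0.13,0,0,0.04,-0.7],[0,0,0.13,0,0,0.05,-0.7],[0,0,0.13,0,0,0.05,-0.7],[0,0,0.13,0,0,0.05,-0.7]]'
```

```text
t: 12.75
ee_pos: [408.2, -71.4, 158.2]
tcp_rot: [-3.14, 0.003, 0.146]
wrist_force: [-0.6, 0.4, -0.6]
width: 0.15
grasp_force: 0.0
t: 13.75
ee_pos: [409.9, -73.3, 110.5]
tcp_rot: [3.141, -0.0, 0.021]
wrist_force: [-0.3, -0.5, -0.2]
width: 0.153
grasp_force: 0.0
```

```bash
python3 -m pendant '[[0,0,0,0,0,0.01,-0.7],[0,0,0,0,0,0.02,-0.7],[0,0,0,0,0,0.03,-0.7],[0,0,0,0,0,0.04,-0.7],[0,0,0,0,0,0.05,-0.7],[0,0,0,0,0,0.06,-0.7],[0,0,0,0,0,0.068,-0.7],[0,0,0,0,0,0.068,-0.7]]'
python3 - <<'E'
from h import *
g=grab("side");F=g;x0,y0,x1,y1=(280,180,420,320)
p=np.ascontiguousarray(F["pixels"][y0:y1,x0:x1]);cv2.imwrite("pics/s6.png",cv2.cvtColor(cv2.resize(p,None,fx=4,fy=4,interpolation=cv2.INTER_CUBIC),cv2.COLOR_RGB2BGR))
E
```

```text
t: 14.75
ee_pos: [409.1, -73.0, 41.4]
tcp_rot: [-3.141, 0.002, 0.021]
wrist_force: [-0.3, -0.1, -0.2]
width: 0.152
grasp_force: 0.0
```

View pics/s6.png

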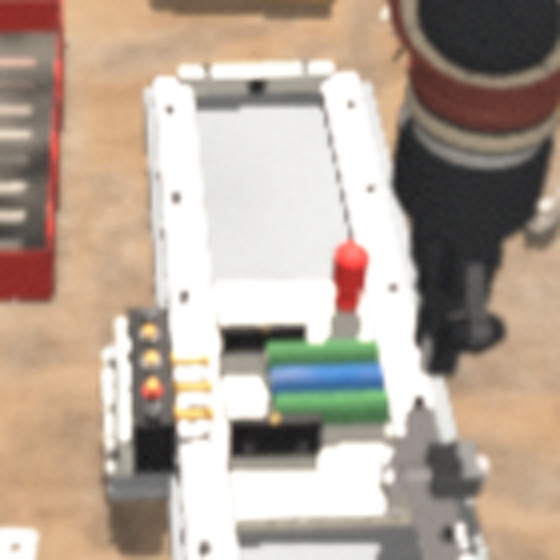

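The fingers, at crop (440,345), stand behind the pack and in line with it. I advance slowly along the tool x axis, which is the jig x axis.

```bash
python3 -m pendant '[[0,0,0,0.003,0,0,-0.7],[0,0,0,0.006,0,0,-0.7],[0,0,0,0.009,0,0,-0.7],[0,0,0,0.012,0,0,-0.7],[0,0,0,0.015,0,0,-0.7],[0,0,0,0.018,0,0,-0.7],[0,0,0,0.02,0,0,-0.7],[0,0,0,0.02,0,0,-0.7]]'
python3 -m pendant '[[0,0,0,0.002,0,0,-0.7],[0,0,0,0.004,0,0,-0.7],[0,0,0,0.006,0,0,-0.7],[0,0,0,0.008,0,0,-0.7],[0,0,0,0.01,0,0,-0.7],[0,0,0,0.012,0,0,-0.7],[0,0,0,0.014,0,0,-0.7],[0,0,0,0.014,0,0,-0.7]]'
python3 - <<'E'
from h import *
o=np.array([479.5,-71.8]);a=.0205;R=np.array([[np.cos(a),np.sin(a)],[-np.sin(a),np.cos(a)]])
J=lambda P:(R@(P[:2]-o)).round(1)
g=grab("side");b=(315,255,385,290)
h=cv2.cvtColor(np.ascontiguousarray(g["pixels"][b[1]:b[3],b[0]:b[2]]),cv2.COLOR_RGB2HSV)
v,u=np.nonzero(cv2.inRange(h,(98,100,40),(125,255,255)));u=u+b[0];v=v+b[1]
print(len(u),"far",J(onz(g,u.min()-.5,v.mean(),36)),"near",J(onz(g,u.max()+.5,v.mean(),36)),u.min(),u.max(),v.min(),v.max())
E
```

```text
t: 15.8
ee_pos: [429.8, -72.8, 42.2]
tcp_rot: [-3.142, 0.0, 0.021]
wrist_force: [0.0, 0.6, -0.2]
width: 0.153
grasp_force: 0.0
t: 16.8
ee_pos: [443.8, -72.5, 42.2]
tcp_rot: [-3.142, 0.0, 0.021]
wrist_force: [0.7, 1.1, -0.8]
width: 0.15
grasp_force: 0.0
129 far [18.  1.] near [-42.3   3.7] 348 374 271 277
```

```bash
python3 - <<'E'
from h import *
g=grab("side");F=g;x0,y0,x1,y1=(310,210,410,310)
p=np.ascontiguousarray(F["pixels"][y0:y1,x0:x1]);cv2.imwrite("pics/s7.png",cv2.cvtColor(cv2.resize(p,None,fx=6,fy=6,interpolation=cv2.INTER_CUBIC),cv2.COLOR_RGB2BGR))
for P in((443.8,-72.5,25),(454.8,-72.5,25),(432.8,-72.5,25),(443.8,-72.5,45)): print((proj(g,P)-[310,210])*6)
E
```

```text
[365.10649264 397.94870828]
[336.05680383 398.52029071]
[394.11965368 397.36997687]
[370.19559518 363.72074854]
```

View pics/s7.png

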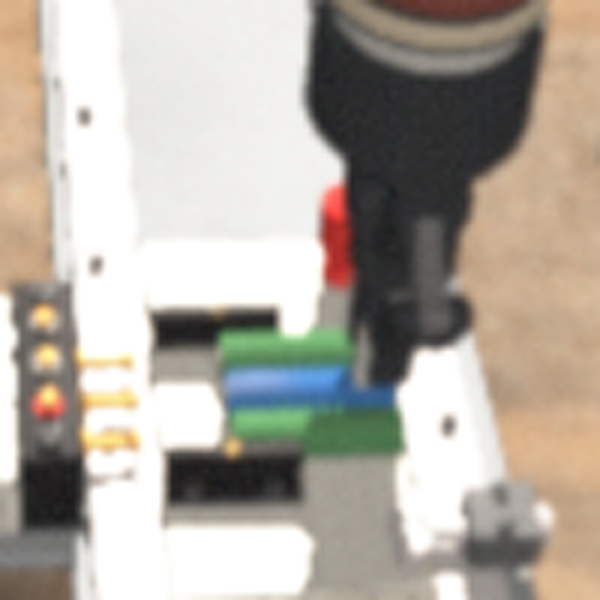

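The fingertips, at crop (380,380), are over the blue cell: they stand about 20 mm higher than I assumed and have slid above the pack, which has not moved. I retreat and lower with force checks.

```bash
python3 -m pendant '[[0,0,0,-0.005,0,0,-0.7],[0,0,0,-0.012,0,0,-0.7],[0,0,0,-0.02,0,0,-0.7],[0,0,0,-0.027,0,0,-0.7],[0,0,0,-0.034,0,0,-0.7],[0,0,0,-0.034,0,0.004,-0.7],[0,0,0,-0.034,0,0.007,-0.7],[0,0,0,-0.034,0,0.007,-0.7]]'
python3 -m pendant '[[0,0,0,0,0,0.001,-0.7],[0,0,0,0,0,0.002,-0.7],[0,0,0,0,0,0.003,-0.7],[0,0,0,0,0,0.004,-0.7],[0,0,0,0,0,0.004,-0.7],[0,0,0,0,0,0.004,-0.7],[0,0,0,0,0,0.004,-0.7],[0,0,0,0,0,0.004,-0.7]]'
python3 - <<'E'
from h import *
g=grab("side");F=g;x0,y0,x1,y1=(310,210,410,310)
p=np.ascontiguousarray(F["pixels"][y0:y1,x0:x1]);cv2.imwrite("pics/s8.png",cv2.cvtColor(cv2.resize(p,None,fx=6,fy=6,interpolation=cv2.INTER_CUBIC),cv2.COLOR_RGB2BGR))
E
```

```text
t: 17.9
ee_pos: [409.6, -73.1, 34.8]
tcp_rot: [-3.141, 0.001, 0.021]
wrist_force: [-0.4, -0.0, 0.7]
width: 0.149
grasp_force: 0.0
t: 18.9
ee_pos: [409.7, -73.2, 31.3]
tcp_rot: [3.142, -0.0, 0.021]
wrist_force: [-0.1, -0.3, 0.6]
width: 0.145
grasp_force: 0.0
```

```bash
python3 -m pendant '[[0,0,0,0,0,0.001,-0.7],[0,0,0,0,0,0.002,-0.7],[0,0,0,0,0,0.003,-0.7],[0,0,0,0,0,0.004,-0.7],[0,0,0,0,0,0.005,-0.7],[0,0,0,0,0,0.006,-0.7],[0,0,0,0,0,0.006,-0.7],[0,0,0,0,0,0.006,-0.7]]'
python3 -m pendant '[[0,0,0,0,0,0.001,-0.7],[0,0,0,0,0,0.001,-0.7],[0,0,0,0,0,0.002,-0.7],[0,0,0,0,0,0.003,-0.7],[0,0,0,0,0,0.003,-0.7],[0,0,0,0,0,0.003,-0.7],[0,0,0,0,0,0.003,-0.7],[0,0,0,0,0,0.003,-0.7]]'
python3 -m pendant '[[0,0,0,0,0,0.001,-0.7],[0,0,0,0,0,0.001,-0.7],[0,0,0,0,0,0.002,-0.7],[0,0,0,0,0,0.002,-0.7],[0,0,0,0,0,0.002,-0.7],[0,0,0,0,0,0.002,-0.7],[0,0,0,0,0,0.002,-0.7],[0,0,0,0,0,0.002,-0.7]]'
```

```text
t: 19.95
ee_pos: [409.7, -73.2, 25.2]
tcp_rot: [3.142, 0.0, 0.021]
wrist_force: [0.2, -0.2, -0.8]
width: 0.148
grasp_force: 0.0
t: 20.95
ee_pos: [409.7, -73.2, 22.2]
tcp_rot: [3.142, -0.0, 0.021]
wrist_force: [0.0, 0.1, 0.2]
width: 0.149
grasp_force: 0.0
t: 21.95
ee_pos: [409.7, -73.2, 20.2]
tcp_rot: [3.142, -0.0, 0.021]
wrist_force: [-0.3, 0.2, -0.0]
width: 0.148
grasp_force: 0.0
```

```bash
cat > pk.py <<'E'
from h import *
o=np.array([479.5,-71.8]);a=.0205;R=np.array([[np.cos(a),np.sin(a)],[-np.sin(a),np.cos(a)]])
J=lambda P:(R@(P[:2]-o)).round(1)
g=grab("side");b=(315,255,385,290)
h=cv2.cvtColor(np.ascontiguousarray(g["pixels"][b[1]:b[3],b[0]:b[2]]),cv2.COLOR_RGB2HSV)
for n,lo,hi in(("blue",(98,100,40),(125,255,255)),("green",(45,80,40),(90,255,255))):
    v,u=np.nonzero(cv2.inRange(h,lo,hi));u=u+b[0];v=v+b[1]
    print(n,len(u),"far",J(onz(g,u.min()-.5,v.mean(),36)),"near",J(onz(g,u.max()+.5,v.mean(),36)))
print(bot.state()["wrist_force"].round(2))
E
python3 -m pendant '[[0,0,0,0.003,0,0,-0.7],[0,0,0,0.006,0,0,-0.7],[0,0,0,0.009,0,0,-0.7],[0,0,0,0.012,0,0,-0.7],[0,0,0,0.015,0,0,-0.7],[0,0,0,0.018,0,0,-0.7],[0,0,0,0.02,0,0,-0.7],[0,0,0,0.02,0,0,-0.7]]'; python3 pk.py
python3 -m pendant '[[0,0,0,0.002,0,0,-0.7],[0,0,0,0.004,0,0,-0.7],[0,0,0,0.006,0,0,-0.7],[0,0,0,0.008,0,0,-0.7],[0,0,0,0.01,0,0,-0.7],[0,0,0,0.012,0,0,-0.7],[0,0,0,0.012,0,0,-0.7],[0,0,0,0.012,0,0,-0.7]]'; python3 pk.py
```

```text
t: 22.95
ee_pos: [429.9, -72.8, 20.2]
tcp_rot: [-3.142, -0.0, 0.021]
wrist_force: [0.5, 0.6, -0.4]
width: 0.149
grasp_force: 0.0
blue 152 far [24.6 -0.2] near [-38.    2.6]
green 302 far [27.   1.4] near [-40.    4.4]
[-0.38 -0.97 -0.44]
t: 24.0
ee_pos: [441.8, -72.6, 20.3]
tcp_rot: [3.142, -0.0, 0.021]
wrist_force: [1.1, 0.0, -0.4]
width: 0.151
grasp_force: 0.0
blue 151 far [35.8 -0. ] near [-26.7   2.7]
green 302 far [40.2 -1.6] near [-26.9   1.3]
[-0.6  -0.1  -0.51]
```

The pack follows: its far end is at about jig x 40, with pin contact at 52.

```bash
python3 -m pendant '[[0,0,0,0.002,0,0,-0.7],[0,0,0,0.004,0,0,-0.7],[0,0,0,0.006,0,0,-0.7],[0,0,0,0.007,0,0,-0.7],[0,0,0,0.008,0,0,-0.7],[0,0,0,0.009,0,0,-0.7],[0,0,0,0.009,0,0,-0.7],[0,0,0,0.009,0,0,-0.7]]'
python3 -m pendant '[[0,0,0,0.0005,0,0,-0.7],[0,0,0,0.001,0,0,-0.7],[0,0,0,0.0015,0,0,-0.7],[0,0,0,0.002,0,0,-0.7],[0,0,0,0.0025,0,0,-0.7],[0,0,0,0.003,0,0,-0.7],[0,0,0,0.003,0,0,-0.7],[0,0,0,0.003,0,0,-0.7]]'; python3 pk.py
```

```text
t: 25.05
ee_pos: [450.8, -72.4, 20.3]
tcp_rot: [3.142, -0.0, 0.021]
wrist_force: [-0.2, 0.5, 0.1]
width: 0.147
grasp_force: 0.0
t: 26.05
ee_pos: [453.7, -72.3, 20.2]
tcp_rot: [-3.142, -0.0, 0.021]
wrist_force: [-0.2, 0.7, 0.1]
width: 0.148
grasp_force: 0.0
blue 150 far [47.  -0.1] near [-13.2   2.5]
green 299 far [49.1 -2. ] near [-15.7   0.8]
[ 0.29 -0.7  -0.06]
```

```bash
python3 -m pendant '[[0,0,0,0.0005,0,0,-0.7],[0,0,0,0.001,0,0,-0.7],[0,0,0,0.0015,0,0,-0.7],[0,0,0,0.002,0,0,-0.7],[0,0,0,0.002,0,0,-0.7],[0,0,0,0.002,0,0,-0.7],[0,0,0,0.002,0,0,-0.7],[0,0,0,0.002,0,0,-0.7]]'
python3 -m pendant '[[0,0,0,0.0005,0,0,-0.7],[0,0,0,0.001,0,0,-0.7],[0,0,0,0.0015,0,0,-0.7],[0,0,0,0.002,0,0,-0.7],[0,0,0,0.002,0,0,-0.7],[0,0,0,0.002,0,0,-0.7],[0,0,0,0.002,0,0,-0.7],[0,0,0,0.002,0,0,-0.7]]'
```

```text
t: 27.1
ee_pos: [454.9, -72.2, 20.0]
tcp_rot: [-3.141, 0.002, 0.021]
wrist_force: [-5.1, -0.3, 3.8]
width: 0.151
grasp_force: 2.6
t: 28.1
ee_pos: [456.1, -72.1, 19.9]
tcp_rot: [-3.141, 0.004, 0.021]
wrist_force: [-7.6, -1.0, 5.7]
width: 0.15
grasp_force: 4.1
```

Pin contact has begun, with 7.6 N along the push and 5.7 N vertical from the fingers being dragged. I continue slowly and ease the tool up slightly.

```bash
python3 -m pendant '[[0,0,0,0.0003,0,-0.0001,-0.7],[0,0,0,0.0006,0,-0.0002,-0.7],[0,0,0,0.0009,0,-0.0003,-0.7],[0,0,0,0.0012,0,-0.0003,-0.7],[0,0,0,0.0015,0,-0.0003,-0.7],[0,0,0,0.0018,0,-0.0003,-0.7],[0,0,0,0.002,0,-0.0003,-0.7],[0,0,0,0.002,0,-0.0003,-0.7]]'
```

```text
t: 29.1
ee_pos: [457.1, -72.0, 19.9]
tcp_rot: [-3.141, 0.007, 0.021]
wrist_force: [-9.8, -0.5, 7.7]
width: 0.155
grasp_force: 5.5
```

```bash
python3 -m pendant '[[0,0,0,0.0003,0,0,-0.7],[0,0,0,0.0006,0,0,-0.7],[0,0,0,0.0009,0,0,-0.7],[0,0,0,0.0012,0,0,-0.7],[0,0,0,0.0015,0,0,-0.7],[0,0,0,0.0018,0,0,-0.7],[0,0,0,0.0021,0,0,-0.7],[0,0,0,0.0024,0,0,-0.7]]'
python3 -m pendant '[[0,0,0,0,0,0,-0.7],[0,0,0,0,0,0,-0.7],[0,0,0,0,0,0,-0.7],[0,0,0,0,0,0,-0.7],[0,0,0,0,0,0,-0.7],[0,0,0,0,0,0,-0.7],[0,0,0,0,0,0,-0.7],[0,0,0,0,0,0,-0.7]]'; python3 pk.py; python3 pk.py
```

```text
t: 30.1
ee_pos: [458.5, -71.9, 19.7]
tcp_rot: [-3.141, 0.01, 0.021]
wrist_force: [-15.0, -1.1, 11.2]
width: 0.148
grasp_force: 7.5
t: 31.1
ee_pos: [458.5, -71.9, 19.7]
tcp_rot: [-3.141, 0.01, 0.021]
wrist_force: [-14.3, -1.0, 10.4]
width: 0.15
grasp_force: 7.3
blue 147 far [51.5  0.2] near [-10.9   2.9]
green 299 far [53.6 -1.9] near [-11.2   0.9]
[-15.29  -1.31   8.94]
blue 150 far [51.5  0.2] near [-10.9   2.9]
green 297 far [53.6 -2. ] near [-11.2   0.8]
[-14.71  -0.58  10.76]
```

Travel past first contact is about 4.3 mm, which puts the pins at about 12 N. Wrist force is steady at 14–15 N including deck friction, and nothing is moving. I'm handing the job in.

```bash
python3 -c "
from rig import order
print(order.hand_in())"
```

```text
the job is handed in; nothing more can be done
None
```

The job is handed in: the carrier is in the detent and the fingers are holding the pack on the three pins at about 12 N, inferred from about 4.3 mm of pin travel; the wrist reads 14–15 N including deck friction, and hand-in returned no verdict.

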